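# Show a salvaged trackball ball to the inspection lamp

## Task

Switch on the small mushroom lamp by pressing the green button on its top, then take the blue dish by its upright white grip and lift it, level, straight up off its round pedestal. Once it is clear, turn it a quarter turn in the air above the pedestal until its yellow pointer points at the lamp, keeping the dish level and the loose red ball in the middle of it all the while, and leave the other things on the bench alone. Finish still holding the dish like that, level and at rest, with its underside 5 to 10 cm above the pedestal and the pedestal's middle under the dish's middle: do not put it down.

Things in the scene. Friction and masses are not known exactly. Their poses are not given: they have to be found in the camera images.
- pedestal: Fixed round aluminium pedestal, 80 mm across (96 mm at its foot) and 40 mm high, on which the dish stands. Origin: centre of its underside, on the bench; z up. Its top is at z = 40 mm.
- dish: Loose blue dish, 146 mm across, about 0.2 kg, on a flat 64 mm foot centred on the pedestal. Origin: centre of the foot's underside; z up, x towards the yellow pointer. The floor is a shallow cone, lowest in the middle (10 mm above the origin), rising at 10 degrees to radius 36 mm, then at 18 degrees to the rim at 27 mm. At the start x points away from the robot, the grip is on the robot's side.
- grip (a point): Middle of the upright white grip plate that stands on a ledge outside the rim, across from the pointer: 100 mm from the dish's middle along -x, 50 mm above the dish's origin. The plate is 12 mm thick along the dish's x, 40 mm wide along its y, and reaches from the ledge (25 mm above the origin) to 72 mm. Axes as the dish's: pinch it across x from above.
- pointer (a point): Tip of the yellow pointer on the dish's rim, 95 mm from the dish's middle on the +x side, 25 mm above its origin.
- ball_center (a point): Centre of the loose red trackball ball, 40 mm across, about 0.055 kg, lying in the middle of the dish (its centre is 30 mm above the dish's origin there). It rolls off the middle when the dish is jerked or tilted.
- lamp: Fixed mushroom lamp: round steel foot 90 mm across, thin brass stem, white shade 110 mm across from 118 to 165 mm above the bench, round about its upright axis. Origin: centre of its underside, on the bench. It stands about 200 mm to the left or to the right of the pedestal, with the tub on the other side.
- lamp_switch (a joint): Travel of the green push button on top of the lamp, m: 0 up, 0.006 fully down; on at 0.004. It moves straight down, springs back, and needs 5 N for full travel.
- lamp_switch_top (a point): Centre of the top face of the green button (28 mm across, in a black collar 44 mm across), 187 mm above the bench, on the lamp's axis.
- tub: Loose clear tub of parts, 84 mm across, 55 mm high; a bystander. Origin: centre of its underside.
- screwdriver: Loose screwdriver, 160 mm long, lying on the far side of the dish; a bystander. Origin: underside, near its middle.
- transistor: Loose round metal-can transistor, 32 mm across, 17 mm high, on the robot's side; a bystander. Origin: centre of its underside.
- chip: Loose black and gold chip, 40 x 17 x 9 mm, on the robot's side; a bystander. Origin: centre of its underside.

How it is judged (in metres and radians):
On the way, in this order (a step that is already met when the one before it is completed fails the run):
1. the lamp's button is pressed (4 mm down) while the dish still stands on the pedestal (value of joint lamp_switch above 0.004 m and distance of dish from where it was at the start of the episode below 0.02 m), for 0.02 s.
2. the dish is lifted more than 20 mm clear of the pedestal before it is turned, with the ball in it (z of dish in the frame of pedestal above 0.06 m and x of lamp in the frame of dish below 0.13 m and horizontal distance between dish and pedestal below 0.05 m and horizontal distance between ball_center and dish below 0.03 m), for 0.1 s.
At the end, for the whole second after the job is handed in: Fingers hold the dish at rest, touching nothing else, 35 to 115 mm above the pedestal top and within 40 mm of over its middle, within 0.09 rad of level, its x axis towards the lamp and passing within 40 mm of its axis, the ball in it within 12 mm of its middle (z of dish in the frame of pedestal between 0.075 and 0.155 m and horizontal distance between dish and pedestal below 0.04 m and x of lamp in the frame of dish above 0.1 m and y of lamp in the frame of dish between -0.04 and 0.04 m and angle between dish's own z axis and vertical below 0.09 rad and horizontal distance between ball_center and dish below 0.012 m and z of ball_center in the frame of dish between 0.02 and 0.045 m and contact force between dish and the fingers above 2 N and contact force between dish and pedestal below 0.1 N and contact force between dish and lamp below 0.1 N and contact force between dish and tub below 0.1 N and linear speed of dish below 0.02 m/s and angular speed of dish below 0.1 rad/s); the arm keeps its last pose, push and grip.
It fails at once if the ball strays more than 35 mm from the dish's middle (horizontal distance between ball_center and dish above 0.035 m).
It fails at once if the dish is tipped more than 0.2 rad (11 degrees) (angle between dish's own z axis and vertical above 0.2 rad).
It fails at once if the tub, screwdriver, transistor or chip is moved more than 30 mm (distance of any of tub, screwdriver, transistor, chip from where it was at the start of the episode above 0.03 m).
It also fails if it takes over 51 s, if anything falls off the work surface, if the arm or the gripper's body presses on something with over 40 N, if the wrist force passes 120 N, or if a joint passes its speed limit or range.

## Robot

A 7-joint arm with a two-finger parallel gripper is mounted at the origin on the work surface. World frame = base frame: x ahead of the robot, y to its left, z up, the work surface at z = 0. Lengths are in mm, angles in rad, forces in N, time in s.
With the tool pointing down it reaches from about 400 to 875 mm from the base axis. Payload 6.5 kg.
Tool frame: the origin (TCP) lies on the mounting face of the last link; the fingertips stand 166 mm ahead of it and the grasp point (between the pads) lies 147 mm ahead of it; z points along the fingers, y is the line along which they close (so a half turn about z gives the same grasp; the last joint's range is limited). The gripper opens to 88 mm and grips with 3 to 60 N. Pads are 18 mm wide; open, the fingers measure 123 mm over their backs; the gripper's body (75 mm by 187 mm) begins 45 mm behind the grasp point.
Start: joints at [-1.345, 0.536, -0.004, 1.538, 0.003, 1.067, -0.071], TCP at [186.98, 622.518, 404.716] pointing down, gripper open.
Joint ranges: [-2.7, 2.7], [-0.37, 2.16], [-1.27, 1.26], [0.24, 2.4], [-1.31, 4.45], [0.19, 1.91], [-2.76, 2.76]. Speed limits (rad/s): [2.39, 2.39, 3.14, 3.14, 3.14, 3.14, 3.14].

## Interface

Orientations are given as a rotation vector (axis times angle).
In Python, from rig import state, read_camera, finish_job, boxes_of, spot_point gives the robot as it stands.
- The arm moves only by the shell command python3 -m handwheel 'ROWS' [OPENING] [FORCE]. ROWS is a JSON object of lists of equal length, an entry for each row: "slide": the shift along the tool's x, y, z in mm, a list of three; "twist": the turn about the tool's z in rad. In form: {"slide": [[dx, dy, dz], ...], "twist": [twist, ...]}. A call has 1 to 5 rows; each row is the pose to reach, as a shift and turn from the pose commanded when the call began, along the tool's axes at that moment; what a row does not reach only later rows make up. A row lasts 1/12 s, in which the tool goes at most 41.7 mm and 7.16 degrees, less where a joint would pass 70% of its speed; a pose out of reach is approached as far as the arm can. A call with a gripper value outside its range is refused whole. OPENING is the finger opening in mm, from 0 to 88.1, set as the call begins (- or left out, the last holds). The fingers move at their own pace and stop on an object; FORCE is the grip in N (left out, the last holds). Time passes only in rows, so rows that repeat a pose let the fingers close. It gives the time, the measured TCP pose, the force, the opening and the grip force at its end, in the units of the state.
- state(): the state, without advancing time (a new reading comes with each control period).
- read_camera(name): name is "side" or "top" or "wrist"; returns a dict with "pixels" (480x640x3 uint8, red, green, blue), "vfov" (degrees; the focal length in pixels is half the picture's height over the tangent of half this angle, whatever the lens; pixels are square), "cx", "cy" (the principal point, pixels), "T" (4x4, takes a point from camera to world coordinates). Camera axes: x right, y down, z forward; pixel columns grow to the right and rows downward; lengths in mm; the calibration is good to about 2 mm. A picture is of the moment at which its call begins. There is no depth.
- finish_job(): hands the job in; it is judged then, once.
Trained networks look in a picture, given as the dict that the camera call returned (one of the last four; its "shot" number tells which), for a name from the list of things; names that differ only in an ending like _2 or _b are one class to them, and where a whole thing is asked for, a point or a joint stands for the part that bears it (a point fixed in the world has none). Each returns a list of dicts, best first, with "conf" (0 to 1); they miss things now and then, are a little off and sometimes report something else, mostly with a low value. They report only what shows in the picture. A call takes as long as a camera call.
- boxes_of(picture, label): "position" ([column, row] in pixels, amid what is visible of it).
- spot_point(picture, label): "position" ([column, row] in pixels: a listed point, or the origin of a listed thing).
The state is a dict: "time": time; "joint_positions": joint angles; "qvel": joint speeds; "tau": joint torques, N m; "position": TCP position; "tool_rot": TCP orientation; "ft_force": force on the tool from outside, world axes, zero at the start; "moment": the same for the moment, N m; "width": opening from 0.0 (shut) to 1.0 (fully open); "finger_force": force on a finger pad.
Only numpy, scipy, OpenCV 4.12 (cv2) and the standard library are available. Lean on these libraries where they do the work, as an engineer would, in place of code of your own. Each camera call takes 0.05 s, during which the arm holds its last target. There are 200 camera calls.

## Working session

There is one attempt and no reset: what is moved stays moved. The work goes in short steps, Python scripts to look and compute and a shell command to move; the robot and the scene stay as the last step left them, time stands still between calls to the robot, and variables do not carry over. Pictures are saved under pics/ and viewed, at most 10 in all, crops included, and the job is handed in when it is done.

```bash
mkdir -p pics
cat > h.py <<'E'
import numpy as np, cv2
from rig import state, read_camera, boxes_of, spot_point
def ray(p,uv):
    f=240/np.tan(np.radians(p["vfov"])/2)
    d=np.array([(uv[0]-p["cx"])/f,(uv[1]-p["cy"])/f,1.]);T=np.array(p["T"])
    d=T[:3,:3]@d; return T[:3,3],d/np.linalg.norm(d)
def atz(p,uv,z):
    o,d=ray(p,uv); return o+d*(z-o[2])/d[2]
def tri(rs):
    A=0;b=0
    for o,d in rs:
        M=np.eye(3)-np.outer(d,d);A=A+M;b=b+M@o
    x=np.linalg.solve(A,b)
    return x,[round(float(np.linalg.norm((np.eye(3)-np.outer(d,d))@(x-o))),1) for o,d in rs]
E
python3 - <<'E'
from h import *
np.set_printoptions(precision=2,suppress=True)
print(state())
P={n:read_camera(n) for n in("top","side","wrist")}
for n,p in P.items():
    print(n,p["vfov"],p["cx"],p["cy"],p["T"])
cv2.imwrite("pics/a.png",cv2.resize(np.hstack([P["top"]["pixels"],P["side"]["pixels"]])[:,:,::-1],(800,300),interpolation=cv2.INTER_AREA))
for l in ["pedestal","dish","grip","pointer","ball_center","lamp","lamp_switch_top","tub","screwdriver","transistor","chip"]:
    R=[]
    for n,p in P.items():
        r=spot_point(p,l)
        if r:
            print(l,n,[round(v) for v in r[0]["position"]],round(r[0]["conf"],2))
            if r[0]["conf"]>.4:R.append(ray(p,r[0]["position"]))
    if len(R)>1: print("  ->",*tri(R))
E
```

```text
{'time': 0.0, 'joint_positions': array([-1.35,  0.54, -0.  ,  1.54,  0.  ,  1.07, -0.07]), 'qvel': array([ 0., -0.,  0., -0.,  0.,  0.,  0.]), 'tau': array([ -0.  , -57.1 ,   0.99, -25.16,  -0.06,   0.02,   0.  ]), 'position': array([186.89, 622.24, 403.87]), 'tool_rot': array([-0.46, -3.11,  0.  ]), 'ft_force': array([ 0.77, -0.25, -0.09]), 'moment': array([0.09, 0.03, 0.  ]), 'finger_force': 0.0, 'width': 0.9988255521263192}
top 48.09242020332991 325.41165458552007 240.21848678450027 [[ -0.02  -1.     0.07 488.88]
 [ -1.     0.02  -0.01  26.03]
 [  0.01  -0.07  -1.   984.93]
 [  0.     0.     0.     1.  ]]
side 56.4954503693511 321.2217823282169 233.40748651928143 [[   0.94   -0.19    0.28  359.07]
 [  -0.34   -0.59    0.74 -475.62]
 [   0.02   -0.79   -0.62  538.05]
 [   0.      0.      0.      1.  ]]
wrist 64.52839397306116 317.611932159945 248.19701666413795 [[  0.29   0.92   0.27 118.41]
 [  0.96  -0.28  -0.08 641.91]
 [  0.     0.28  -0.96 382.96]
 [  0.     0.     0.     1.  ]]
pedestal side [327, 284] 0.55
dish top [316, 234] 0.59
dish side [334, 265] 0.9
  -> [570.78  33.75  42.08] [3.8, 3.8]
grip top [315, 291] 0.75
grip side [272, 256] 0.57
  -> [470.64  37.99  84.81] [1.9, 1.9]
pointer top [310, 178] 0.77
pointer side [383, 239] 0.69
  -> [664.12  41.74  68.45] [2.3, 2.3]
ball_center top [316, 232] 0.78
ball_center side [329, 252] 0.63
  -> [566.73  35.36  70.4 ] [1.3, 1.3]
lamp top [199, 239] 0.81
lamp side [291, 214] 0.68
  -> [566.07 250.63  -1.79] [0.8, 0.8]
lamp_switch_top side [287, 131] 0.43
tub top [428, 235] 0.84
tub side [379, 382] 0.93
  -> [ 564.94 -170.04    3.97] [0.3, 0.3]
screwdriver top [383, 133] 0.6
screwdriver side [468, 313] 0.77
  -> [760.29 -95.58  -6.19] [1.5, 1.5]
transistor top [264, 351] 0.56
transistor side [196, 270] 0.59
  -> [359.85 134.2    4.3 ] [1.3, 1.3]
chip top [416, 349] 0.65
chip side [223, 411] 0.79
  -> [ 356.88 -140.99   -1.52] [0.7, 0.7]
```

View pics/a.png

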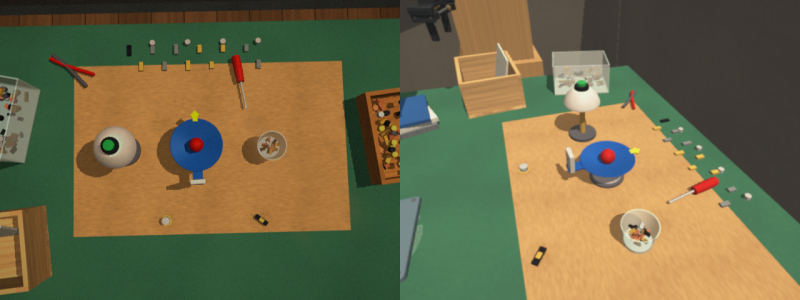

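Top view shows the lamp left (button ~(174,232) full-res), dish in the middle with pointer up (away), tub right. The side view agrees. I'll refine the button and ball positions by colour and compute the slide to the button.

```bash
cat >> h.py <<'E'
from scipy.spatial.transform import Rotation as Ro
np.set_printoptions(precision=2,suppress=True)
def blob(p,lo,hi):
    h=cv2.cvtColor(p["pixels"],cv2.COLOR_RGB2HSV);m=cv2.inRange(h,lo,hi)
    n,_,s,c=cv2.connectedComponentsWithStats(m)
    return sorted([(int(s[i][4]),c[i].round(1)) for i in range(1,n)],key=lambda t:-t[0])[:4]
def to(target):
    s=state();R=Ro.from_rotvec(s["tool_rot"]).as_matrix()
    print("pos",s["position"],"toolx",R[:,0],"tooly",R[:,1],"q",s["joint_positions"]);print("slide to",target,R.T@(np.array(target)-s["position"]))
E
python3 - <<'E'
from h import *
for n in("top","side"):
    p=read_camera(n)
    print(n,"green",blob(p,(50,150,60),(75,255,255)),"yellow",blob(p,(24,170,150),(34,255,255)))
    print([ (a,c,atz(p,c,187)) for a,c in blob(p,(50,150,60),(75,255,255))[:4] if a<2000])
to([566,250,400])
E
```

```text
top green [(286, array([173.1, 231.9])), (1, array([20., 43.])), (1, array([ 9., 45.])), (1, array([237.,  69.]))] yellow [(150, array([311.4, 185.3])), (69, array([630.2, 228.8])), (57, array([610.6, 205. ])), (54, array([630.1, 204.3]))]
[(286, array([173.1, 231.9]), array([563.73, 245.84, 187.  ])), (1, array([20., 43.]), array([857.96, 477.11, 187.  ])), (1, array([ 9., 45.]), array([855.19, 493.73, 187.  ])), (1, array([237.,  69.]), array([810.02, 147.77, 187.  ]))]
side green [(99, array([290.3, 133.7]))] yellow [(92, array([375.9, 241.1]))]
[(99, array([290.3, 133.7]), array([562.4 , 234.31, 187.  ]))]
pos [187.   622.52 404.73] toolx [-0.96  0.29 -0.  ] tooly [0.29 0.96 0.  ] q [-1.35  0.54 -0.    1.54  0.    1.07 -0.07]
slide to [566, 250, 400] [-470.14 -247.76    4.74]
```

```bash
python3 -m handwheel '{"slide":[[-36,-19,0],[-72,-38,0],[-108,-58,0],[-144,-77,0],[-180,-96,0]],"twist":[0,0,0,0,0]}' 0 10
python3 -m handwheel '{"slide":[[-36,-19,0],[-72,-38,0],[-108,-58,0],[-144,-77,0],[-180,-96,0]],"twist":[0,0,0,0,0]}'
python3 -m handwheel '{"slide":[[-36,-19,0],[-72,-38,0],[-90,-50,0],[-100,-55,0],[-109,-59,0]],"twist":[0,0,0,0,0]}'
python3 -m handwheel '{"slide":[[0,0,0],[0,0,0],[0,0,0],[0,0,0],[0,0,0]],"twist":[0.12,0.24,0.36,0.48,0.6]}'
python3 -m handwheel '{"slide":[[0,0,0],[0,0,0],[0,0,0],[0,0,0],[0,0,0]],"twist":[0.12,0.24,0.36,0.48,0.6]}'
python3 -m handwheel '{"slide":[[0,0,0],[0,0,0],[0,0,0],[0,0,0],[0,0,0]],"twist":[0.04,0.07,0.07,0.07,0.07]}'
python3 - <<'E'
from h import *
p=read_camera("wrist")
cv2.imwrite("pics/b.png",p["pixels"][:,:,::-1])
b=blob(p,(50,150,60),(75,255,255));print(b,atz(p,b[0][1],187),[(r["position"],r["conf"]) for r in spot_point(p,"lamp_switch_top")[:2]],np.array(p["T"]))
to([564,247,370])
E
```

```text
time: 2.32
position: [332.9, 477.2, 404.9]
tool_rot: [0.456, 3.108, 0.001]
ft_force: [0.4, 0.3, 0.3]
width: 0.646
finger_force: 0.0
time: 2.73
position: [477.7, 333.4, 405.0]
tool_rot: [0.456, 3.108, 0.001]
ft_force: [-0.2, 1.1, -0.3]
width: 0.269
finger_force: 0.0
time: 3.15
position: [564.5, 246.5, 404.7]
tool_rot: [-0.459, -3.108, -0.0]
ft_force: [0.1, 1.0, -0.2]
width: 0.0
finger_force: 0.0
time: 3.57
position: [562.9, 249.4, 404.6]
tool_rot: [-1.358, -2.831, -0.001]
ft_force: [-1.3, -0.0, -0.1]
width: 0.005
finger_force: 0.0
time: 3.98
position: [562.8, 249.5, 404.6]
tool_rot: [-2.134, -2.304, -0.0]
ft_force: [-0.0, 0.5, -0.1]
width: 0.007
finger_force: 0.0
time: 4.4
position: [563.5, 248.3, 404.7]
tool_rot: [-2.208, -2.234, -0.0]
ft_force: [-0.1, 1.1, -0.2]
width: 0.001
finger_force: 0.0
[(1939, array([320.6, 269.4])), (2, array([100. , 341.5])), (1, array([52., 47.])), (1, array([53., 53.]))] [564.73 250.44 187.  ] [([322.1, 273.5], 0.82)] [[  1.     0.01   0.   562.34]
 [  0.01  -0.96  -0.27 318.71]
 [  0.     0.27  -0.96 383.72]
 [  0.     0.     0.     1.  ]]
pos [563.74 247.69 404.73] toolx [-0.01  1.    0.  ] tooly [ 1.    0.01 -0.  ] q [-0.78  0.5   0.42  1.65 -0.23  1.03 -0.29]
slide to [564, 247, 370] [-0.71  0.26 34.73]
```

View pics/b.png

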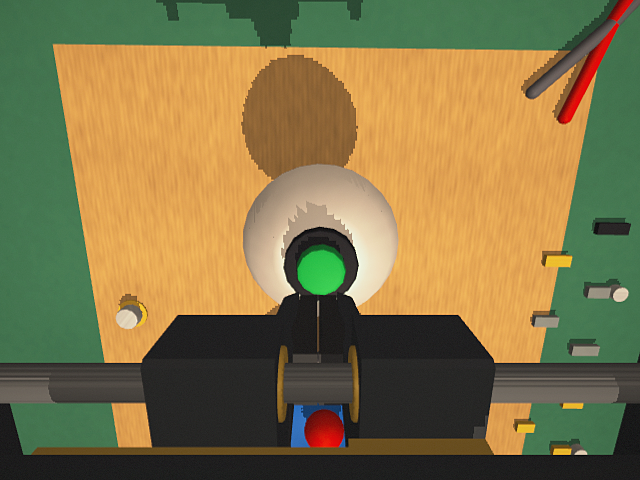

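The wrist view shows the button at (321,270) directly ahead of the closed fingertips, between both estimates. Pressing now.

```bash
python3 -m handwheel '{"slide":[[0,0,20],[0,0,40],[0,0,48],[0,0,50],[0,0,50]],"twist":[0,0,0,0,0]}'
python3 -m handwheel '{"slide":[[0,0,2],[0,0,4],[0,0,6],[0,0,7],[0,0,7]],"twist":[0,0,0,0,0]}'
```

```text
time: 4.92
position: [563.9, 247.2, 354.6]
tool_rot: [-2.211, -2.231, 0.001]
ft_force: [0.4, 0.1, 0.8]
width: 0.004
finger_force: 0.0
time: 5.33
position: [564.5, 247.3, 348.5]
tool_rot: [2.211, 2.231, 0.003]
ft_force: [-0.2, -0.4, 4.4]
width: 0.009
finger_force: 2.1
```

```bash
python3 -m handwheel '{"slide":[[0,0,1],[0,0,2],[0,0,2],[0,0,2]],"twist":[0,0,0,0]}'
python3 - <<'E'
from h import *
p=read_camera("top");cv2.imwrite("pics/c.png",p["pixels"][120:340,100:420,::-1])
s=read_camera("side")
R={}
for l in["grip","dish","pointer","ball_center","pedestal"]:
    for q in(p,s):
        r=spot_point(q,l)
        if r and r[0]["conf"]>.4:R.setdefault(l,[]).append(ray(q,r[0]["position"]))
for l in R:
    if len(R[l])>1:print(l,*tri(R[l]))
print(state()["ft_force"])
E
```

```text
time: 5.67
position: [564.5, 247.3, 347.4]
tool_rot: [2.211, 2.231, 0.003]
ft_force: [-1.1, 0.1, 12.5]
width: 0.01
finger_force: 6.3
grip [472.83  41.86  81.82] [3.3, 3.3]
dish [570.66  34.69  43.24] [1.8, 1.8]
pointer [664.3   42.24  72.42] [0.8, 0.8]
ball_center [567.12  35.65  69.53] [0.1, 0.1]
[-2.36 -0.36 13.39]
```

Force jumps to 12.5 N: the button has bottomed. Retract, and move above the grip.

```bash
python3 -m handwheel '{"slide":[[0,0,-10],[0,0,-30],[0,0,-59],[0,0,-59]],"twist":[0,0,0,0]}'
python3 -m handwheel '{"slide":[[-36,-16,0],[-72,-32,0],[-108,-48,0],[-144,-64,0],[-180,-80,0]],"twist":[0,0,0,0,0]}' 45
python3 -m handwheel '{"slide":[[-20,-10,0],[-28,-15,0],[-28,-15,0],[-28,-15,0]],"twist":[0,0,0,0]}'
python3 - <<'E'
from h import *
p=read_camera("wrist");cv2.imwrite("pics/d.png",p["pixels"][:,:,::-1])
for l in["grip","dish","pointer","ball_center","lamp","pedestal"]:
  for r in spot_point(p,l)[:1]: print(l,r["position"],r["conf"],atz(p,r["position"],{"grip":90,"dish":40,"pointer":65,"ball_center":70}.get(l,0)))
to([471,39,400])
E
```

```text
time: 6.6
position: [565.2, 247.4, 409.4]
tool_rot: [2.21, 2.23, 0.009]
ft_force: [1.1, -0.2, -0.2]
width: 0.004
finger_force: 0.0
time: 7.02
position: [484.1, 65.0, 404.3]
tool_rot: [-2.21, -2.231, 0.001]
ft_force: [0.9, -0.3, 0.2]
width: 0.361
finger_force: 0.0
time: 7.35
position: [471.1, 39.4, 404.8]
tool_rot: [-2.21, -2.232, -0.001]
ft_force: [0.6, 0.8, 0.5]
width: 0.508
finger_force: 0.0
grip [319.8, 232.1] 0.58 [472.73  39.24  90.  ]
dish [427.7, 218.6] 0.9 [572.33  40.86  40.  ]
pointer [544.2, 221.6] 0.84 [664.81  44.15  65.  ]
ball_center [438.8, 227.6] 0.6 [573.49  39.23  70.  ]
pos [471.12  39.17 404.57] toolx [-0.01  1.   -0.  ] tooly [ 1.    0.01 -0.  ] q [-0.6   0.25  0.5   2.02 -0.15  0.91 -0.02]
slide to [471, 39, 400] [-0.17 -0.12  4.57]
```

View pics/d.png

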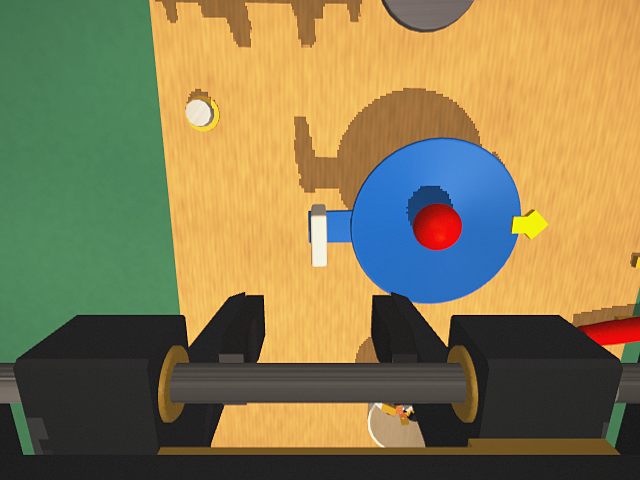

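Run:
```python
from h import *
p=read_camera("wrist")
for uv in[(312,215),(327,215),(312,267),(327,267)]: print(atz(p,uv,112))
g=p["pixels"][232:262:6,300:340].astype(int).sum(2);print(g)
R=[]
for n,c in(("wrist",p),("top",read_camera("top")),("side",read_camera("side"))):
    r=spot_point(c,"grip")
    if r and r[0]["conf"]>.4:R.append(ray(c,r[0]["position"]))
print(len(R),*tri(R))
```

```text
[466.62  56.73 112.  ]
[477.5   56.83 112.  ]
[466.84  16.95 112.  ]
[478.15  17.05 112.  ]
[[528 524 520 513 520 531 543 561 377 381 178 548 667 720 709 706 709 707
  708 710 710 710 710 712 717 712 622 415 374 392 389 387 391 389 396 388
  395 393 386 385]
 [529 540 529 521 530 527 523 528 472 386 173 499 660 718 711 707 707 708
  708 709 710 711 713 713 719 714 642 422 376 390 389 395 391 388 395 392
  394 392 388 393]
 [530 531 523 520 529 523 506 497 520 525 513 445 638 716 713 709 709 709
  710 709 711 713 714 715 721 713 642 522 508 508 510 499 500 516 525 525
  511 512 524 518]
 [523 521 517 516 529 528 509 504 511 515 501 396 624 715 713 710 710 709
  710 713 712 713 713 716 723 711 672 463 500 509 510 510 520 537 538 518
  507 511 524 518]
 [509 508 505 506 506 510 504 507 519 530 520 363 609 704 714 711 709 712
  712 713 714 714 716 715 722 713 682 461 489 506 501 503 517 534 528 516
  505 521 527 518]]
3 [543.56 -13.18 169.44] [99.6, 173.6, 91.8]
```

Plate top centre is (472,37), top at 112, 11×40 mm as it should be; fingers straddle it. Descending.

```bash
python3 -m handwheel '{"slide":[[-1,1,35],[-2,1,70],[-2,1,105],[-2,1,120],[-2,1,120]],"twist":[0,0,0,0,0]}'
python3 -m handwheel '{"slide":[[0,0,12],[0,0,24],[0,0,36],[0,0,46],[0,0,46]],"twist":[0,0,0,0,0]}'
python3 - <<'E'
from h import *
p=read_camera("side");cv2.imwrite("pics/e.png",cv2.resize(p["pixels"][160:340,220:460,::-1],None,fx=3,fy=3))
to([472,37,238])
E
```

```text
time: 8.42
position: [470.4, 36.2, 281.8]
tool_rot: [-2.209, -2.229, 0.009]
ft_force: [0.4, 0.1, -1.2]
width: 0.513
finger_force: 0.0
time: 8.83
position: [471.8, 36.4, 238.2]
tool_rot: [-2.211, -2.231, 0.001]
ft_force: [-0.7, -0.0, -0.4]
width: 0.507
finger_force: 0.0
pos [472.01  36.35 238.89] toolx [-0.01  1.   -0.  ] tooly [ 1.    0.01 -0.  ] q [-0.46  0.54  0.36  2.12 -0.36  0.54  0.17]
slide to [472, 37, 238] [ 0.65 -0.    0.89]
```

View pics/e.png

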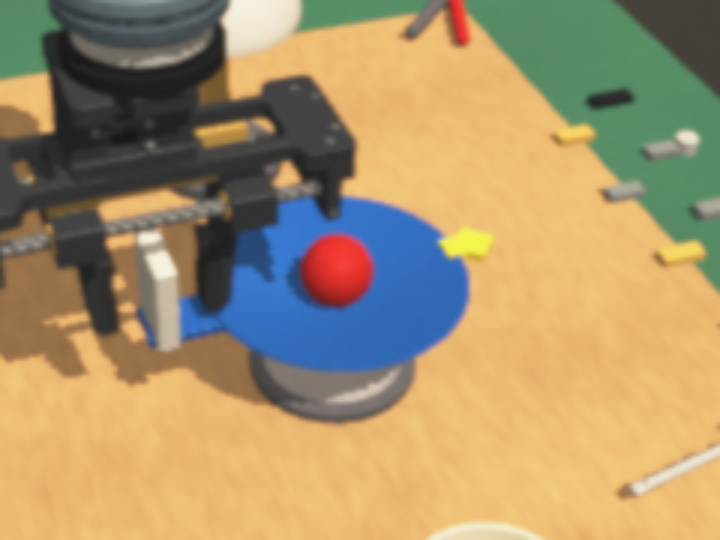

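The fingers straddle the white plate (crop (155,290)), clear of rim and ball. Closing gently.

```bash
python3 -m handwheel '{"slide":[[0,0,0],[0,0,0],[0,0,0],[0,0,0],[0,0,0]],"twist":[0,0,0,0,0]}' 16 5
python3 -m handwheel '{"slide":[[0,0,0],[0,0,0],[0,0,0],[0,0,0]],"twist":[0,0,0,0]}' 8 5
python3 -m handwheel '{"slide":[[0,0,0],[0,0,0],[0,0,0],[0,0,0]],"twist":[0,0,0,0]}' 0 20
python3 -m handwheel '{"slide":[[0,0,0],[0,0,0],[0,0,0],[0,0,0],[0,0,0]],"twist":[0,0,0,0,0]}' 0 50
python3 - <<'E'
from h import *
s=read_camera("side");t=read_camera("top")
for n,p in(("s",s),("t",t)):
    print(n,[x for x in blob(p,(0,190,90),(8,255,255))[:2]],blob(p,(105,150,60),(118,255,255))[:1],blob(p,(24,170,150),(34,255,255))[:1])
E
```

```text
time: 9.3
position: [472.0, 36.4, 239.1]
tool_rot: [2.211, 2.231, 0.001]
ft_force: [0.8, 0.1, 1.3]
width: 0.186
finger_force: 0.0
time: 9.63
position: [471.9, 36.5, 238.8]
tool_rot: [-2.211, -2.232, -0.0]
ft_force: [-0.1, 0.4, 0.6]
width: 0.138
finger_force: 5.0
time: 9.97
position: [471.9, 36.6, 238.7]
tool_rot: [-2.211, -2.232, -0.0]
ft_force: [-1.1, 1.6, 0.9]
width: 0.133
finger_force: 20.0
time: 10.38
position: [471.9, 36.5, 238.8]
tool_rot: [2.211, 2.232, 0.0]
ft_force: [-0.8, 2.9, 1.4]
width: 0.135
finger_force: 50.0
s [(557, array([488.7, 295.9])), (349, array([331.9, 249.8]))] [(3356, array([329.8, 255.9]))] [(86, array([376.2, 241.5]))]
t [(542, array([380.5, 109.1])), (251, array([129.7, 112.3]))] [(3210, array([315. , 220.4]))] [(155, array([312.1, 185.1]))]
```

Gripped at 50 N. Lift gently 10 mm and check tilt.

```bash
python3 -m handwheel '{"slide":[[0,0,-0.5],[0,0,-1.5],[0,0,-3],[0,0,-5],[0,0,-7]],"twist":[0,0,0,0,0]}'
python3 -m handwheel '{"slide":[[0,0,-1.5],[0,0,-2.5],[0,0,-3],[0,0,-3],[0,0,-3]],"twist":[0,0,0,0,0]}'
cat >> h.py <<'E'
def look(name):
    s=read_camera("side");t=read_camera("top")
    for n,p in(("s",s),("t",t)):
        print(n,[x for x in blob(p,(0,190,90),(8,255,255))[:3]],blob(p,(105,150,60),(118,255,255))[:1],blob(p,(24,170,150),(34,255,255))[:1])
    cv2.imwrite("pics/%s.png"%name,np.hstack([cv2.resize(p["pixels"][y:y+200,x:x+266,::-1],None,fx=1.5,fy=1.5) for p,x,y in((s,200,140),(t,190,130))]))
    for l in["dish","ball_center","pointer"]:
        R=[ray(p,r[0]["position"]) for p in(s,t) for r in[spot_point(p,l)] if r and r[0]["conf"]>.4]
        if len(R)>1: print(l,*tri(R))
E
python3 - <<'E'
from h import *
look("f");print(state())
E
```

```text
time: 10.9
position: [471.6, 36.0, 245.7]
tool_rot: [-2.212, -2.231, 0.001]
ft_force: [0.2, -0.3, -2.3]
width: 0.126
finger_force: 50.0
time: 11.32
position: [471.9, 36.4, 248.7]
tool_rot: [2.211, 2.232, 0.0]
ft_force: [-0.3, -0.1, -3.1]
width: 0.134
finger_force: 50.0
s [(557, array([488.6, 295.9])), (356, array([332.1, 245.9])), (55, array([372.3, 165.3]))] [(3366, array([330., 252.]))] [(85, array([376.9, 238. ]))]
t [(541, array([380.5, 109.2])), (251, array([129.5, 112.2])), (125, array([314.5, 225. ]))] [(3254, array([315.5, 219.9]))] [(151, array([312.7, 184.3]))]
dish [569.64  35.42  56.09] [1.7, 1.7]
ball_center [569.    37.41  76.72] [0.0, 0.0]
pointer [663.56  35.83  79.56] [1.5, 1.5]
{'time': 11.7167, 'joint_positions': array([-0.47,  0.52,  0.37,  2.12, -0.35,  0.56,  0.16]), 'qvel': array([-0., -0.,  0.,  0.,  0., -0.,  0.]), 'tau': array([ -0.  , -44.13,   5.65, -15.06,  -0.05,  -0.18,   0.  ]), 'position': array([471.84,  36.38, 248.66]), 'tool_rot': array([-2.21, -2.23,  0.  ]), 'ft_force': array([-0.48, -0.77, -2.71]), 'moment': array([-0.04,  0.24, -0.01]), 'finger_force': 50.003005703911185, 'width': 0.12950263671727769}
```

View pics/f.png

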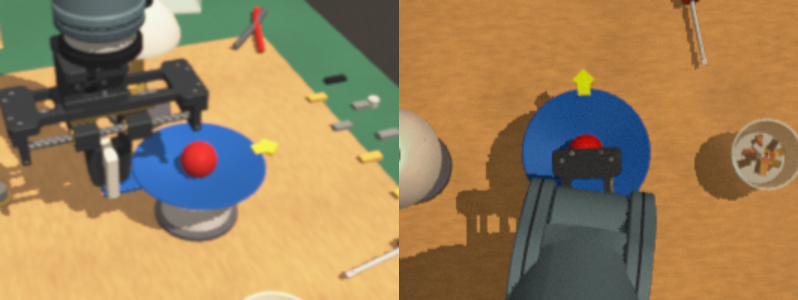

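The dish is off the pedestal, level, with the ball in the middle (side crop (198,158)). Lift a further ~65 mm.

```bash
python3 -m handwheel '{"slide":[[0,0,-1],[0,0,-3],[0,0,-6],[0,0,-10],[0,0,-14]],"twist":[0,0,0,0,0]}'
python3 -m handwheel '{"slide":[[0,0,-4],[0,0,-8],[0,0,-12],[0,0,-16],[0,0,-20]],"twist":[0,0,0,0,0]}'
python3 -m handwheel '{"slide":[[0,0,-4],[0,0,-8],[0,0,-12],[0,0,-16],[0,0,-20]],"twist":[0,0,0,0,0]}'
python3 -m handwheel '{"slide":[[0,0,-4],[0,0,-7],[0,0,-9],[0,0,-10],[0,0,-10]],"twist":[0,0,0,0,0]}'
python3 - <<'E'
from h import *
look("g");s=state();print(s["position"],s["ft_force"],s["moment"],s["joint_positions"])
E
```

```text
time: 12.13
position: [471.9, 36.4, 263.2]
tool_rot: [2.211, 2.231, 0.0]
ft_force: [0.3, 0.4, -2.0]
width: 0.131
finger_force: 50.0
time: 12.55
position: [471.9, 36.4, 283.2]
tool_rot: [2.211, 2.231, 0.0]
ft_force: [-0.0, 0.4, -2.5]
width: 0.133
finger_force: 50.0
time: 12.97
position: [471.8, 36.4, 303.1]
tool_rot: [2.211, 2.231, 0.0]
ft_force: [0.2, 0.4, -2.3]
width: 0.129
finger_force: 50.0
time: 13.38
position: [471.9, 36.4, 312.9]
tool_rot: [2.211, 2.231, 0.0]
ft_force: [-0.3, 0.6, -2.6]
width: 0.13
finger_force: 50.0
s [(559, array([488.7, 295.9])), (408, array([333.9, 213.2])), (55, array([372.3, 165.3]))] [(3437, array([331.3, 219.6]))] [(91, array([380.8, 206.2]))]
t [(541, array([380.5, 109. ])), (252, array([129.6, 112.3])), (135, array([313.4, 220.4]))] [(3726, array([314.3, 215.1]))] [(177, array([312. , 177.4]))]
dish [570.02  37.41 116.12] [0.9, 0.9]
ball_center [565.35  33.27 144.75] [1.4, 1.4]
pointer [664.46  35.37 143.68] [0.3, 0.3]
[471.85  36.37 312.63] [ 0.21  0.43 -3.14] [-0.1   0.29  0.07] [-0.54  0.4   0.45  2.09 -0.27  0.7   0.09]
```

Lifted to ~115 mm, ball central. Now the turn: arc of radius 99.5 mm about the dish's middle.

```bash
python3 -m handwheel '{"slide":[[-1,0,0],[-3,0.04,0],[-6,0.18,0],[-8.9,0.4,0],[-12.9,0.84,0]],"twist":[-0.01,-0.03,-0.06,-0.09,-0.13]}'
python3 -m handwheel '{"slide":[[-4,0.08,0],[-8,0.32,0],[-11.9,0.72,0],[-15.9,1.27,0],[-19.8,1.98,0]],"twist":[-0.04,-0.08,-0.12,-0.16,-0.2]}'
python3 - <<'E'
from h import *
look("h");s=state();print(s["position"],s["ft_force"],s["moment"],s["joint_positions"],Ro.from_rotvec(s["tool_rot"]).as_matrix())
E
```

```text
time: 14.2
position: [472.8, 23.3, 312.7]
tool_rot: [-2.058, -2.373, 0.0]
ft_force: [0.4, -0.3, -1.9]
width: 0.129
finger_force: 50.0
time: 14.62
position: [477.5, 3.7, 312.7]
tool_rot: [1.811, 2.567, -0.0]
ft_force: [0.2, -0.6, -1.9]
width: 0.134
finger_force: 50.0
s [(558, array([488.7, 295.9])), (398, array([333.5, 213.5])), (54, array([372.4, 165.5]))] [(3055, array([335.6, 221.1]))] [(75, array([370.9, 198.2]))]
t [(551, array([380.4, 109. ])), (258, array([129.8, 112.4])), (133, array([312.1, 220.9]))] [(3872, array([309.9, 217.7]))] [(176, array([296.3, 180.8]))]
ball_center [570.22  36.42 145.81] [1.4, 1.4]
pointer [656.48  66.16 145.2 ] [0.1, 0.1]
[477.47   4.43 312.7 ] [ 1.15 -0.5  -1.94] [-0.15  0.21 -0.05] [-0.4   0.4   0.37  2.08 -0.22  0.7   0.44] [[-0.33  0.94 -0.  ]
 [ 0.94  0.33  0.  ]
 [ 0.   -0.   -1.  ]]
```

View pics/h.png

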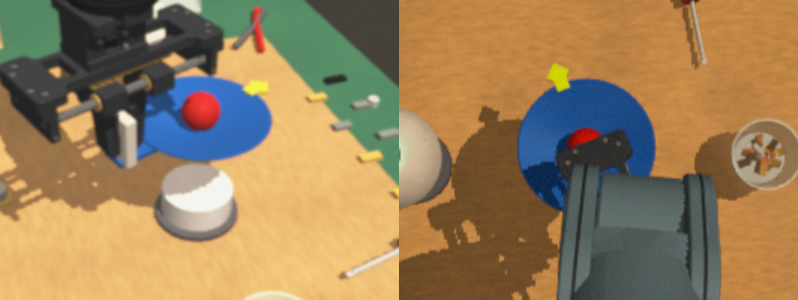

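The turn goes towards the lamp (pointer moved left, ball still central). Continue.

```bash
python3 -m handwheel '{"slide":[[-1,0,0],[-3,0.04,0],[-6,0.18,0],[-8.9,0.4,0],[-12.9,0.84,0]],"twist":[-0.01,-0.03,-0.06,-0.09,-0.13]}'
python3 -m handwheel '{"slide":[[-4,0.08,0],[-8,0.32,0],[-11.9,0.72,0],[-15.9,1.27,0],[-19.8,1.98,0]],"twist":[-0.04,-0.08,-0.12,-0.16,-0.2]}'
python3 -m handwheel '{"slide":[[-4,0.08,0],[-8,0.32,0],[-11.9,0.72,0],[-15.9,1.27,0],[-19.8,1.98,0]],"twist":[-0.04,-0.08,-0.12,-0.16,-0.2]}'
python3 -m handwheel '{"slide":[[-4,0.08,0],[-8,0.32,0],[-11.9,0.72,0],[-15.9,1.27,0],[-19.8,1.98,0]],"twist":[-0.04,-0.08,-0.12,-0.16,-0.2]}'
python3 - <<'E'
from h import *
look("i");s=state();print(s["position"],s["ft_force"],s["moment"],s["joint_positions"])
E
```

```text
time: 15.43
position: [482.6, -7.8, 312.7]
tool_rot: [-1.641, -2.679, 0.0]
ft_force: [0.5, 0.2, -2.1]
width: 0.135
finger_force: 50.0
time: 15.85
position: [493.5, -24.9, 312.7]
tool_rot: [1.365, 2.829, -0.0]
ft_force: [-0.3, -0.8, -2.7]
width: 0.132
finger_force: 50.0
time: 16.27
position: [507.3, -39.2, 312.7]
tool_rot: [1.076, 2.952, -0.0]
ft_force: [-0.3, -0.2, -1.7]
width: 0.132
finger_force: 50.0
time: 16.68
position: [523.8, -50.5, 312.7]
tool_rot: [0.776, 3.044, -0.0]
ft_force: [0.5, 0.6, -3.8]
width: 0.125
finger_force: 50.0
s [(558, array([488.6, 295.9])), (55, array([372.3, 165.1])), (16, array([370.1, 148.6]))] [(1013, array([362.4, 221.7]))] []
t [(551, array([380.4, 109. ])), (257, array([129.7, 112.4])), (191, array([310.3, 225.1]))] [(4101, array([305.3, 226.6]))] [(176, array([269.7, 205. ]))]
[523.38 -49.92 312.7 ] [-0.33 -0.39 -2.12] [-0.19  0.11 -0.02] [-0.14  0.46  0.19  1.95 -0.12  0.74  1.19]
```

```bash
python3 -m handwheel '{"slide":[[-1,0,0],[-3,0.04,0],[-6,0.18,0],[-8.9,0.4,0],[-12.9,0.84,0]],"twist":[-0.01,-0.03,-0.06,-0.09,-0.13]}'
python3 -m handwheel '{"slide":[[-4,0.08,0],[-8,0.32,0],[-11.9,0.72,0],[-15.9,1.27,0],[-19.8,1.98,0]],"twist":[-0.04,-0.08,-0.12,-0.16,-0.2]}'
python3 -m handwheel '{"slide":[[-4,0.08,0],[-8,0.32,0],[-11.9,0.72,0],[-14.9,1.1,0],[-16.9,1.4,0]],"twist":[-0.04,-0.08,-0.12,-0.15,-0.17]}'
python3 -m handwheel '{"slide":[[-1.5,0,0],[-2,0,0],[-2,0,0],[-2,0,0],[-2,0,0]],"twist":[-0.015,-0.02,-0.02,-0.02,-0.02]}'
python3 - <<'E'
from h import *
look("j");s=state();print(s["position"],s["qvel"],s["ft_force"],s["moment"],Ro.from_rotvec(s["tool_rot"]).as_matrix())
p=read_camera("wrist")
for l in["dish","ball_center","pointer","pedestal"]:
  for r in spot_point(p,l)[:1]: print(l,r["position"],r["conf"],atz(p,r["position"],{"dish":115,"pointer":140,"ball_center":145}.get(l,0)))
cv2.imwrite("pics/k.png",p["pixels"][:,:,::-1])
E
```

```text
time: 17.5
position: [535.4, -55.5, 312.7]
tool_rot: [-0.577, -3.088, 0.0]
ft_force: [-0.2, -0.8, -3.0]
width: 0.13
finger_force: 50.0
time: 17.92
position: [554.8, -61.1, 312.7]
tool_rot: [0.265, 3.13, -0.0]
ft_force: [-0.5, -0.1, -2.1]
width: 0.133
finger_force: 50.0
time: 18.33
position: [571.8, -62.6, 312.7]
tool_rot: [-0.001, 3.141, -0.0]
ft_force: [0.2, 0.1, -2.2]
width: 0.129
finger_force: 50.0
time: 18.75
position: [573.2, -62.4, 312.7]
tool_rot: [0.028, -3.141, 0.0]
ft_force: [0.4, 0.9, -3.2]
width: 0.132
finger_force: 50.0
s [(557, array([488.7, 295.9])), (336, array([332., 215.]))] [(1900, array([314.3, 222.6]))] [(50, array([316.3, 188.6]))]
t [(557, array([380.3, 108.9])), (257, array([129.6, 112.3])), (247, array([311.4, 227.9]))] [(4174, array([306.6, 232. ]))] [(114, array([263. , 228.7]))]
dish [569.08  33.96 121.42] [1.5, 1.5]
ball_center [567.28  35.82 137.86] [2.9, 2.9]
pointer [567.01 131.35 143.37] [0.4, 0.4]
[573.32 -62.38 312.75] [ 0.  0.  0. -0. -0. -0.  0.] [ 0.31  0.83 -1.58] [-0.18 -0.06 -0.  ] [[-1.   -0.02  0.  ]
 [-0.02  1.    0.  ]
 [-0.    0.   -1.  ]]
dish [517.0, 281.5] 0.62 [568.35  36.03 115.  ]
ball_center [553.4, 308.4] 0.92 [568.88  36.29 145.  ]
```

View pics/j.png

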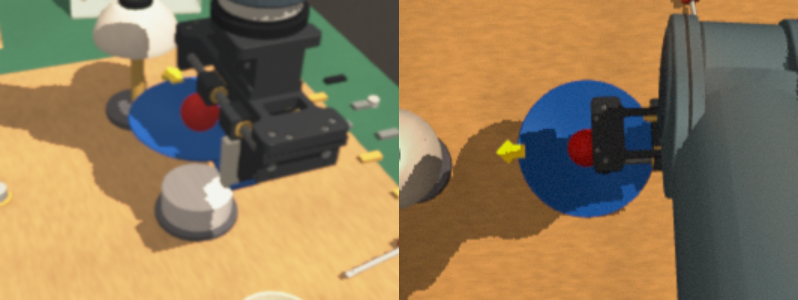

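View pics/k.png

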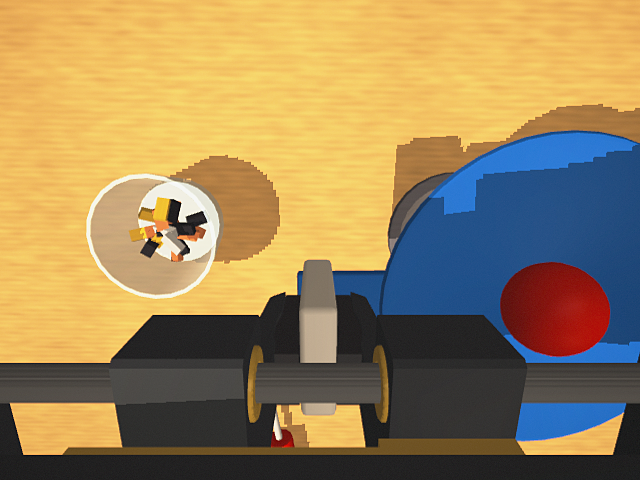

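The pointer (top crop (508,151)) points at the lamp. The dish is centred over the pedestal at (569,35), level, about 75 mm up, and the ball is in its middle. Everything is still, so I'm handing in.

```bash
python3 -c "from rig import finish_job; print(finish_job())"
```

```text
the job is handed in; nothing more can be done
None
```

I handed the job in at about 19 s, with no verdict returned: I pressed the lamp's button to its stop, and the arm holds the dish level and at rest about 75 mm above the pedestal, centred within a few mm, pointer at the lamp and ball in the middle.

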